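# Feel whether the blower is off, open its damper, switch it on

### The arm

A 7-joint arm with a two-finger parallel gripper is mounted at the origin on the work surface. World frame = base frame: x ahead of the robot, y to its left, z up, the work surface at z = 0. Lengths are in m, angles in degrees, forces in N, time in s.
With the tool pointing down it reaches from about 0.425 to 0.825 m from the base axis. Payload 3.6 kg.
Tool frame: the origin (TCP) lies on the front face of the gripper's body, between the roots of the fingers; the fingertips stand 84 mm ahead of it and the grasp point (between the pads) lies 65 mm ahead of it; x points along the fingers, z is the direction in which the jaws open and shut, and the axes are right-handed (so a half turn about x gives the same grasp; the last joint's range is limited). The gripper opens to 93 mm and grips with 3 to 60 N. Pads are 15 mm wide; open, the fingers measure 128 mm over their backs; the gripper's body (75 mm by 188 mm) begins 65 mm behind the grasp point.
Start: joints at [-66.148, 35.231, -0.722, 81.555, 0.464, 63.22, -2.315], TCP at [0.278, 0.587, 0.303] pointing down, gripper open.
Joint ranges: [-178.69, 178.69], [-17.37, 117.87], [-77.05, 75.6], [15.02, 138.74], [-78.02, 258.01], [0.78, 113.62], [-162.83, 162.83]. Speed limits (degrees/s): [159.86, 159.86, 180, 180, 180, 180, 180].

### API

Orientations are given as a 3x3 rotation matrix whose columns are the frame's x, y, z axes.
In Python, from cell import sensors, camera, camera_info, ctrl gives the robot as it stands. The module is installed in compiled form; this text tells all that it offers.
- The arm moves only by the shell command python3 -m pendant 'ROWS' [FORCE]. ROWS is JSON, a list of rows, each an object with "jaw": the opening, from 0 (shut) to 1 (fully open); "delta_pos": the shift along the tool's x, y, z in cm, a list of three; "spin": the turn about the tool's x in rad. A call has 1 to 20 rows; each row shifts and turns the commanded pose from where the row before left it, along the tool's axes as they then stand; what a row does not reach is not made up. A row lasts 1/10 s, in which the tool goes at most 50 mm and 8.59 degrees, less where a joint would pass 70% of its speed; a pose out of reach is approached as far as the arm can. A call is refused whole if a number of a shift passes 5 or a number of a turn 0.15, either way. A call with a gripper value outside its range is refused whole. The fingers move at their own pace and stop on an object; FORCE is the grip in N (left out, the last holds). Time passes only in rows, so rows that do not move let the fingers close. It gives the time, the measured TCP pose, the force and the opening at its end, in the units of the state.
- sensors.get_state(): the state, without advancing time (a new reading comes with each control period).
- camera(name): name is "scene" or "side" or "wrist"; returns (picture, depth): 384x512x3 uint8, red, green, blue; 384x512 float32, m along the optical axis (not along the pixel's ray), 0 where there is no reading.
- camera_info(name): a dict with "mtx" (3x3 intrinsics, pixels), "R" (3x3) and "t" (3): a world point X has camera coordinates R X + t; the wrist camera has in their place "hand_eye" (4x4, takes a point from camera to tool coordinates, whose origin is the TCP and whose axes are the tool frame's). Camera axes: x right, y down, z forward; pixel columns grow to the right and rows downward; lengths in m; the calibration is good to about 2 mm. The wrist camera is an equidistant fisheye: a pixel r from the principal point sees the ray r / f radians off the axis. A picture is of the moment at which its call begins: read the wrist's pose just before it. camera_info takes no time and is no camera call.
- ctrl.close_job(): hands the job in, once; it reports no verdict.
The state is a dict: "t": time; "qpos": joint angles; "dq": joint speeds; "joint_efforts": joint torques, N m; "eef_pos": TCP position; "eef_rot": TCP orientation; "contact_force": force on the tool from outside, world axes, zero at the start; "ft_torque": the same for the moment, N m; "opening": finger opening in m.
Only numpy, scipy, OpenCV 4.12 (cv2) and the standard library are available. Lean on these libraries where they do the work, as an engineer would, in place of code of your own. Each camera call takes 0.05 s, during which the arm holds its last target. There are 200 camera calls.

### The job

The blower's push-push switch gives no outward sign of its state: the cap always springs back to the same height, but under a light press it sinks deep if the switch is locked in (on) and hardly at all if it is out (off), and one full press through to the end changes it over. Make sure by touch that the blower is off, then slide the damper handle all the way open while it is off, and last of all switch the blower on and leave it on. Press the cap gently (never more than about 20 N) and leave the beaker, the jar and the screwdriver alone.

Things in the scene. Friction and masses are not known exactly. Their poses are not given: they have to be found in the camera images.
- unit: the blower unit, fixed: a cream metal box 170 (x) x 300 (y) x 80 (z) mm with a metal duct stub on its +x face. Origin: centre of its underside; x, y along its sides, z up. On its flat deck, 80 mm up, are the switch at x = 0, y = +90 mm and the damper handle on a metal strip at x = 0, y = -5 mm (shut) to -95 mm (open).
- cap_top (a point): centre of the flat top of the switch's round grey cap, 34 mm across, 22 mm above the deck, in a black collar 48 mm across, 6 mm high. It returns to this height by itself, on or off alike. To change the switch over, press the cap 13 mm or more down and let go; it takes 6 to 9 N (12 N if quick), then a rubber end stop is felt, 4 N per mm. Press at about 20 mm/s, let go between presses.
- cap: the same cap; origin on its axis at deck level. Its own spring is weak, 0.5 N rising to 1 N. Off: the hidden plunger is met after 1 mm and resists with 3.5 N at once. On: the cap sinks freely for 8 mm and there meets the locked plunger, which needs about 6 N to move. So a light press of 2.5 to 3 N tells the two apart without clicking.
- contact: brass contact strip hidden inside the box below the switch, fixed, out of sight and reach. It carries about 0.8 N while the switch is locked in (on), none while it is out (off). Its pose tells nothing of the state.
- damper_grip (a point): centre of the damper's upright black handle, a block 30 (unit's x) x 12 (unit's y) x 36 (z) mm; the point is 26.5 mm above the deck, the handle's top 18 mm higher. Slides along the unit's -y direction to open, with 2 to 4 N of friction, and stays where it is left.
- damper (a joint): damper travel in m: 0 shut, 0.090 fully open at a hard end stop; grows as the handle moves towards the unit's -y end, away from the switch
- beaker_mid (a point): bystander: glass beaker, 68 mm across, 90 mm tall, standing; point on its axis half-way up
- jar_mid (a point): bystander: amber jar with black cap, 56 mm across, 100 mm tall, standing; point on its axis half-way up
- driver: bystander: screwdriver with black handle lying on the desk along its own x

How it is judged:
By the outcome, as a careful person would: the job done as asked, in the order asked, and still so for the second after the job is handed in, with the robot touching nothing.
It also fails if it takes over 58 s, if anything falls off the work surface, if the arm or the gripper's body presses on something with over 40 N, if the wrist force passes 120 N, or if a joint passes its speed limit or range.

## Working session

There is one attempt and no reset: what is moved stays moved. The work goes in short steps, Python scripts to look and compute and a shell command to move; the robot and the scene stay as the last step left them, time stands still between calls to the robot, and variables do not carry over. Pictures are saved under pics/ and viewed, about 8 in all and at most 12, crops included, and the job is handed in when it is done.

```bash
mkdir -p pics; python3 - <<'E'
from cell import sensors,camera,camera_info
import cv2,numpy as np
s=sensors.get_state();print({k:np.round(v,3).tolist() for k,v in s.items()})
for n in("scene","side"):
    p,d=camera(n);np.savez(f"{n}.npz",p=p,d=d,**{k:np.array(v) for k,v in camera_info(n).items()})
    cv2.imwrite(f"pics/{n}0.png",p[:,:,::-1])
    print({k:np.round(v,3).tolist() for k,v in camera_info(n).items()})
E
```

```text
{'t': 0.0, 'qpos': [-66.148, 35.29, -0.724, 81.641, 0.466, 63.222, -2.314], 'dq': [-0.049, -0.006, -0.03, 0.013, -0.012, 0.05, -0.017], 'joint_efforts': [0.0, -45.895, 0.208, -16.574, -0.061, 0.02, 0.0], 'eef_pos': [0.278, 0.587, 0.302], 'eef_rot': [[-0.001, -0.904, 0.428], [-0.002, 0.428, 0.904], [-1.0, -0.0, -0.003]], 'contact_force': [1.44, -0.536, -0.433], 'ft_torque': [-0.037, -0.001, 0.049], 'opening': 0.093}
{'mtx': [[456.453, 0.0, 258.498], [0.0, 456.453, 188.405], [0.0, 0.0, 1.0]], 'R': [[0.613, 0.79, -0.004], [0.651, -0.508, -0.564], [-0.448, 0.344, -0.826]], 't': [-0.255, -0.251, 1.43]}
{'mtx': [[401.567, 0.0, 253.811], [0.0, 401.567, 193.738], [0.0, 0.0, 1.0]], 'R': [[0.919, -0.393, 0.016], [-0.256, -0.63, -0.733], [0.298, 0.67, -0.68]], 't': [-0.434, 0.18, 1.114]}
```

View pics/scene0.png

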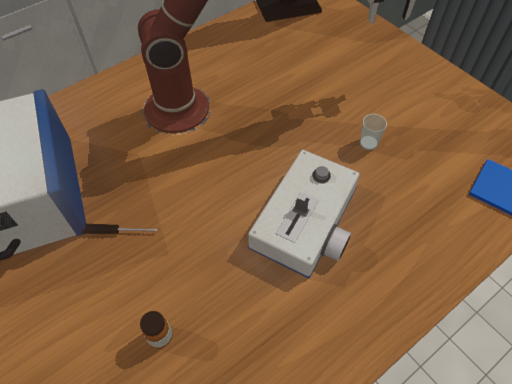

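View pics/side0.png

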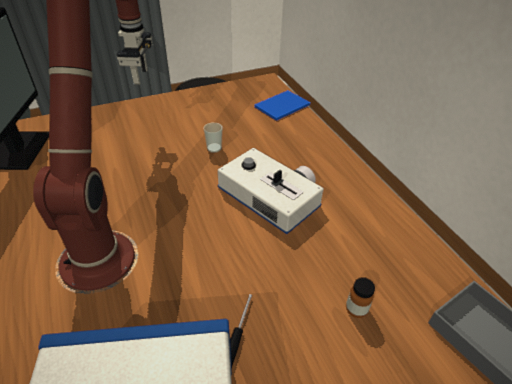

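The scene view shows the unit, with its cap at about (321,174), handle at (301,207) and duct at (338,242). The beaker is at (373,132), the jar at (155,328) and the screwdriver at (120,229). The side view shows the cap at (249,163) and the handle at (278,178).

```bash
cat >h.py <<'E'
import numpy as np,cv2
def cloud(n):
    z=np.load(n+".npz");d=z["d"];v,u=np.mgrid[:384,:512];K=z["mtx"]
    c=np.stack([(u-K[0,2])/K[0,0]*d,(v-K[1,2])/K[1,1]*d,d],-1)
    return (c-z["t"])@z["R"],z   # R^T(c-t)
def ray(z,uv,h):
    K=z["mtx"];r=np.array([(uv[0]-K[0,2])/K[0,0],(uv[1]-K[1,2])/K[1,1],1])@z["R"]
    o=-z["t"]@z["R"];return o+r*(h-o[2])/r[2]
E
python3 - <<'E'
from h import *
for n,box,cp,hd in(("scene",(240,145,365,275),(321,174),(301,204)),("side",(212,145,325,232),(249,163),(278,176))):
    P,z=cloud(n);m=np.zeros((384,512),bool);m[box[1]:box[3],box[0]:box[2]]=1
    m&=(z["d"]>0)
    k=m&(abs(P[...,2]-.08)<.008); k=cv2.morphologyEx(k.astype(np.uint8),cv2.MORPH_OPEN,np.ones((3,3)))
    cnt=max(cv2.findContours(cv2.morphologyEx(k,cv2.MORPH_CLOSE,np.ones((9,9))),0,2)[0],key=cv2.contourArea)[:,0]
    xy=np.array([ray(z,c,.08)[:2] for c in cnt],np.float32)
    print(n,"deck rect",cv2.minAreaRect(xy), "medz",np.median(P[...,2][k>0]))
    v,u=np.mgrid[:384,:512]
    for nm,c,lo,hi in(("cap",cp,.094,.112),("handle",hd,.108,.135)):
        q=m&(np.hypot(u-c[0],v-c[1])<16)&(P[...,2]>lo)&(P[...,2]<hi)
        print(nm,q.sum(),P[q].mean(0).round(4),P[q].min(0).round(3),P[q].max(0).round(3),ray(z,c,.102 if nm=="cap" else .12).round(3))
E
```

```text
scene deck rect ((0.5674424171447754, 0.057656705379486084), (0.21456247568130493, 0.30152368545532227), 23.470809936523438) medz 0.07980245237983878
cap 126 [0.5098 0.132  0.101 ] [0.493 0.117 0.094] [0.525 0.149 0.106] [0.515 0.125 0.102]
handle 87 [0.5589 0.0193 0.12  ] [0.544 0.011 0.109] [0.572 0.029 0.127] [0.56  0.018 0.12 ]
side deck rect ((0.5604196786880493, 0.05517898499965668), (0.218495711684227, 0.3017159104347229), 23.715173721313477) medz 0.07920816093850615
cap 72 [0.5061 0.1316 0.1001] [0.491 0.117 0.095] [0.522 0.153 0.105] [0.504 0.117 0.102]
handle 54 [0.5546 0.019  0.1183] [0.542 0.012 0.109] [0.573 0.03  0.126] [0.551 0.007 0.12 ]
```

```bash
python3 -m pendant '[{"jaw":0,"delta_pos":[0,-2.88,-2.24],"spin":0},{"jaw":0,"delta_pos":[0,-2.88,-2.24],"spin":0},{"jaw":0,"delta_pos":[0,-2.88,-2.24],"spin":0},{"jaw":0,"delta_pos":[0,-2.88,-2.24],"spin":0},{"jaw":0,"delta_pos":[0,-2.88,-2.24],"spin":0},{"jaw":0,"delta_pos":[0,-2.88,-2.24],"spin":0},{"jaw":0,"delta_pos":[0,-2.88,-2.24],"spin":0},{"jaw":0,"delta_pos":[0,-2.88,-2.24],"spin":0},{"jaw":0,"delta_pos":[0,-2.88,-2.24],"spin":0},{"jaw":0,"delta_pos":[0,-2.88,-2.24],"spin":0},{"jaw":0,"delta_pos":[0,-2.88,-2.24],"spin":0},{"jaw":0,"delta_pos":[0,-2.88,-2.24],"spin":0},{"jaw":0,"delta_pos":[0,-2.88,-2.24],"spin":0},{"jaw":0,"delta_pos":[0,-2.88,-2.24],"spin":0},{"jaw":0,"delta_pos":[0,0,0],"spin":0.143},{"jaw":0,"delta_pos":[0,0,0],"spin":0.143},{"jaw":0,"delta_pos":[0,0,0],"spin":0.143},{"jaw":0,"delta_pos":[0,0,0],"spin":0.143},{"jaw":0,"delta_pos":[0,0,0],"spin":0.143},{"jaw":0,"delta_pos":[0,0,0],"spin":0}]' 20
python3 - <<'E'
from cell import sensors,camera,camera_info
import cv2,numpy as np
s=sensors.get_state();print({k:np.round(v,4).tolist() for k,v in s.items() if k in("t","eef_pos","eef_rot","contact_force","opening")})
p,d=camera("wrist");i=camera_info("wrist");np.savez("wrist.npz",p=p,d=d,pos=s["eef_pos"],rot=s["eef_rot"],**{k:np.array(v) for k,v in i.items()})
print({k:np.round(v,4).tolist() for k,v in i.items()})
cv2.imwrite("pics/w0.png",p[:,:,::-1])
E
```

```text
t: 2.1
eef_pos: [0.5081, 0.1314, 0.3023]
eef_rot: [[-0.001, -0.402, 0.916], [-0.001, 0.916, 0.402], [-1.0, -0.0, -0.001]]
contact_force: [0.2, -0.2, 0.5]
opening: 0.0005
{'t': 2.1, 'eef_pos': [0.5081, 0.1314, 0.3023], 'eef_rot': [[-0.001, -0.4018, 0.9157], [-0.0007, 0.9157, 0.4018], [-1.0, -0.0002, -0.0012]], 'contact_force': [0.2246, -0.1538, 0.505], 'opening': 0.0005}
{'mtx': [[297.3186, 0.0, 256.4064], [0.0, 297.3186, 190.9712], [0.0, 0.0, 1.0]], 'hand_eye': [[-0.0001, -0.2851, 0.9585, -0.0817], [-0.0012, -0.9585, -0.2851, 0.0796], [1.0, -0.0012, -0.0002, -0.0005], [0.0, 0.0, 0.0, 1.0]]}
```

View pics/w0.png

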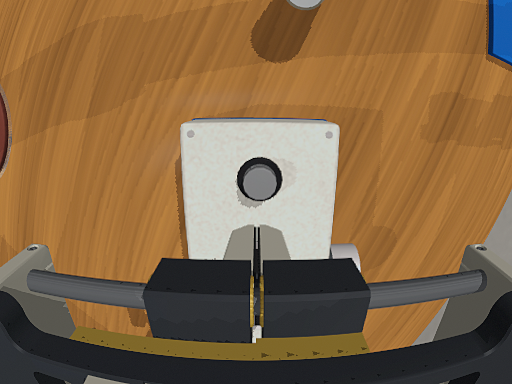

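The wrist view shows the cap at about (260,182), with the shut fingertips at (257,228). The box sides are parallel to the jaw axes, so the yaw is right.

```bash
python3 - <<'E'
import numpy as np,cv2
z=np.load("wrist.npz");K=z["mtx"];H=z["hand_eye"]
def wray(u,v,h):
    a=np.array([u-K[0,2],v-K[1,2]]);r=np.hypot(*a);th=r/K[0,0]
    c=np.r_[a/r*np.sin(th),np.cos(th)]
    R=z["rot"];o=z["pos"]+R@H[:3,3];d=R@H[:3,:3]@c
    return o+d*(h-o[2])/d[2]
p=z["p"].astype(int);g=p.mean(2);m=((g>70)&(g<170)&(np.ptp(p,axis=2)<15)).astype(np.uint8)
m[:, :230]=0;m[:,290:]=0;m[:150]=0;m[215:]=0
n,l,st,c=cv2.connectedComponentsWithStats(m);i=1+st[1:,4].argmax();print(st[i],c[i],wray(*c[i],.102))
m2=(g<50).astype(np.uint8);m2[:, :230]=0;m2[:,290:]=0;m2[:150]=0;m2[215:]=0
pts=np.argwhere(m2)[:,::-1].astype(np.float32);(cx,cy),r=cv2.minEnclosingCircle(pts);print("collar",cx,cy,r,wray(cx,cy,.086))
for q in((190,133),(329,135)):print("screw",wray(*q,.08))
E
```

```text
[ 237  164   40   44 1164] [257.37886598 184.90893471] [0.50748464 0.13319963 0.102     ]
collar 259.0064392089844 178.4796600341797 22.286304473876953 [0.50805972 0.13616134 0.086     ]
screw [0.42346499 0.15097019 0.08      ]
screw [0.55658468 0.207125   0.08      ]
```

```bash
python3 -m pendant '[{"jaw":0,"delta_pos":[2,0.2,0],"spin":0},{"jaw":0,"delta_pos":[3,0,0],"spin":0},{"jaw":0,"delta_pos":[3,0,0],"spin":0},{"jaw":0,"delta_pos":[2,0,0],"spin":0},{"jaw":0,"delta_pos":[1,0,0],"spin":0},{"jaw":0,"delta_pos":[0,0,0],"spin":0},{"jaw":0,"delta_pos":[0,0,0],"spin":0}]'
python3 -m pendant '[{"jaw":0,"delta_pos":[0.2,0,0],"spin":0},{"jaw":0,"delta_pos":[0.2,0,0],"spin":0},{"jaw":0,"delta_pos":[0.2,0,0],"spin":0},{"jaw":0,"delta_pos":[0,0,0],"spin":0}]'
python3 -m pendant '[{"jaw":0,"delta_pos":[0.2,0,0],"spin":0},{"jaw":0,"delta_pos":[0,0,0],"spin":0}]'
```

```text
t: 2.85
eef_pos: [0.5082, 0.1331, 0.1934]
eef_rot: [[0.001, -0.402, 0.916], [0.0, 0.916, 0.402], [-1.0, -0.0, 0.001]]
contact_force: [-0.6, 0.9, -0.4]
opening: 0.0004
t: 3.25
eef_pos: [0.5076, 0.1331, 0.1868]
eef_rot: [[-0.0, -0.402, 0.916], [0.0, 0.916, 0.402], [-1.0, 0.0, -0.0]]
contact_force: [-0.4, -0.2, -0.2]
opening: 0.0007
t: 3.45
eef_pos: [0.5078, 0.1331, 0.185]
eef_rot: [[0.0, -0.402, 0.916], [0.0, 0.916, 0.402], [-1.0, 0.0, 0.0]]
contact_force: [-1.5, 0.0, 3.3]
opening: 0.0008
```

```bash
for i in 1 2; do python3 -m pendant '[{"jaw":0,"delta_pos":[0,0,0],"spin":0}]' | grep -E 'pos|force';done; python3 -m pendant '[{"jaw":0,"delta_pos":[0.15,0,0],"spin":0},{"jaw":0,"delta_pos":[0,0,0],"spin":0}]'| grep -E 'pos|force'
for i in 1 2 3; do python3 -m pendant '[{"jaw":0,"delta_pos":[0,0,0],"spin":0}]' | grep -E 'pos|force';done
```

```text
eef_pos: [0.5078, 0.1331, 0.1851]
contact_force: [-1.0, -0.3, 3.9]
eef_pos: [0.5078, 0.1331, 0.1851]
contact_force: [-0.8, -0.5, 3.9]
eef_pos: [0.5078, 0.1331, 0.1833]
contact_force: [-0.3, -0.5, 3.5]
eef_pos: [0.5078, 0.1331, 0.1833]
contact_force: [-1.0, 1.0, 3.9]
eef_pos: [0.5077, 0.1331, 0.1833]
contact_force: [0.1, 0.1, 3.8]
eef_pos: [0.5078, 0.1331, 0.1833]
contact_force: [-0.8, 0.2, 3.3]
```

The switch reads off: about 3.7 N within 1 mm of contact, and no free sink. Next I lift and go behind the handle.

```bash
python3 -m pendant '[{"jaw":0,"delta_pos":[-1,0,0],"spin":0},{"jaw":0,"delta_pos":[-2,0,0],"spin":0},{"jaw":0,"delta_pos":[-1.2,0,0],"spin":0},{"jaw":0,"delta_pos":[0,-2,0],"spin":0},{"jaw":0,"delta_pos":[0,-3,0],"spin":0},{"jaw":0,"delta_pos":[0,-3,0],"spin":0},{"jaw":0,"delta_pos":[0,-1.5,0],"spin":0},{"jaw":0,"delta_pos":[0,0,0],"spin":0},{"jaw":0,"delta_pos":[0,0,0],"spin":0}]'
python3 - <<'E'
from cell import camera
import cv2,numpy as np
a=[cv2.resize(camera(n)[0][r[1]:r[1]+120,r[0]:r[0]+130],None,fx=3,fy=3,interpolation=cv2.INTER_CUBIC) for n,r in(("scene",(240,140)),("side",(205,120)))]
cv2.imwrite("pics/c1.png",np.hstack(a)[:,:,::-1])
E
```

```text
t: 5.05
eef_pos: [0.5453, 0.0472, 0.2251]
eef_rot: [[-0.001, -0.402, 0.916], [0.001, 0.916, 0.402], [-1.0, 0.002, -0.001]]
contact_force: [0.4, 0.2, -0.2]
opening: 0.0003
```

View pics/c1.png

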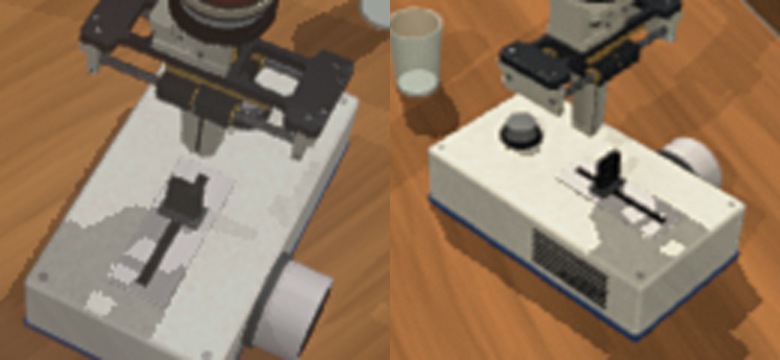

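The crops show the fingertips hovering between the cap and the handle, with a clear gap behind the handle. The handle stands about a third of the way along its slot, and the cap is undisturbed.

```bash
python3 -m pendant '[{"jaw":0,"delta_pos":[1,0,0],"spin":0},{"jaw":0,"delta_pos":[1.5,0,0],"spin":0},{"jaw":0,"delta_pos":[1.3,0,0],"spin":0},{"jaw":0,"delta_pos":[0.5,0,0],"spin":0},{"jaw":0,"delta_pos":[0,0,0],"spin":0}]'
python3 -m pendant '[{"jaw":0,"delta_pos":[0,-0.5,0],"spin":0},{"jaw":0,"delta_pos":[0,-0.5,0],"spin":0},{"jaw":0,"delta_pos":[0,-0.5,0],"spin":0},{"jaw":0,"delta_pos":[0,-0.5,0],"spin":0},{"jaw":0,"delta_pos":[0,-0.5,0],"spin":0},{"jaw":0,"delta_pos":[0,0,0],"spin":0}]'
python3 -m pendant '[{"jaw":0,"delta_pos":[0,-0.5,0],"spin":0},{"jaw":0,"delta_pos":[0,-0.5,0],"spin":0},{"jaw":0,"delta_pos":[0,-0.5,0],"spin":0},{"jaw":0,"delta_pos":[0,-0.5,0],"spin":0},{"jaw":0,"delta_pos":[0,-0.5,0],"spin":0},{"jaw":0,"delta_pos":[0,-0.5,0],"spin":0},{"jaw":0,"delta_pos":[0,-0.5,0],"spin":0},{"jaw":0,"delta_pos":[0,-0.5,0],"spin":0},{"jaw":0,"delta_pos":[0,0,0],"spin":0}]'
```

```text
t: 5.65
eef_pos: [0.5451, 0.0463, 0.1811]
eef_rot: [[-0.003, -0.402, 0.916], [-0.0, 0.916, 0.402], [-1.0, 0.001, -0.002]]
contact_force: [-0.6, 0.0, 0.5]
opening: 0.0006
t: 6.25
eef_pos: [0.5564, 0.0222, 0.1826]
eef_rot: [[0.001, -0.401, 0.916], [-0.0, 0.916, 0.401], [-1.0, -0.001, 0.001]]
contact_force: [-0.2, 0.6, -0.6]
opening: 0.0006
t: 7.15
eef_pos: [0.5723, -0.015, 0.1821]
eef_rot: [[0.001, -0.4, 0.916], [-0.001, 0.916, 0.4], [-1.0, -0.002, 0.0]]
contact_force: [1.1, -0.5, 0.0]
opening: 0.0006
```

```bash
python3 -m pendant '[{"jaw":0,"delta_pos":[0,-0.3,0],"spin":0},{"jaw":0,"delta_pos":[0,-0.3,0],"spin":0}]'|grep -E 'pos|force'
for i in 1 2 3; do python3 -m pendant '[{"jaw":0,"delta_pos":[0,-0.1,0],"spin":0},{"jaw":0,"delta_pos":[0,-0.1,0],"spin":0}]'|grep -E 'pos|force'; done
python3 - <<'E'
from cell import camera
import cv2,numpy as np
a=[cv2.resize(camera(n)[0][r[1]:r[1]+120,r[0]:r[0]+130],None,fx=3,fy=3,interpolation=cv2.INTER_CUBIC) for n,r in(("scene",(240,160)),("side",(205,130)))]
cv2.imwrite("pics/c2.png",np.hstack(a)[:,:,::-1])
E
```

```text
eef_pos: [0.5739, -0.0189, 0.1821]
contact_force: [-1.4, 2.4, 1.8]
eef_pos: [0.5748, -0.0208, 0.1821]
contact_force: [-1.2, 2.3, 0.7]
eef_pos: [0.5753, -0.0219, 0.1821]
contact_force: [-3.4, 4.4, 2.1]
eef_pos: [0.5754, -0.0221, 0.1821]
contact_force: [-4.3, 6.5, 4.4]
```

View pics/c2.png

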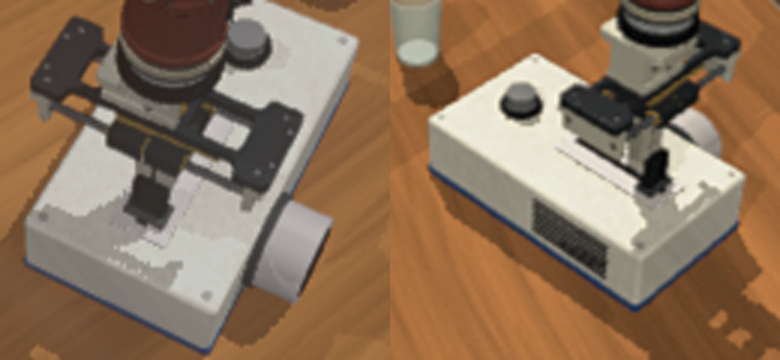

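The handle is at the slot's far end and motion is stalling as force rises. I'll push a little more to confirm the stop.

```bash
for i in 1 2; do python3 -m pendant '[{"jaw":0,"delta_pos":[0,-0.15,0],"spin":0},{"jaw":0,"delta_pos":[0,0,0],"spin":0},{"jaw":0,"delta_pos":[0,0,0],"spin":0}]'|grep -E 'pos|force'; done
```

```text
eef_pos: [0.5755, -0.0222, 0.1821]
contact_force: [-5.1, 7.3, 5.2]
eef_pos: [0.5756, -0.0224, 0.1821]
contact_force: [-6.2, 8.9, 6.4]
```

```bash
python3 -m pendant '[{"jaw":0,"delta_pos":[0,0.5,0],"spin":0},{"jaw":0,"delta_pos":[0,1,0],"spin":0},{"jaw":0,"delta_pos":[-1.3,0,0],"spin":0},{"jaw":0,"delta_pos":[-2,0,0],"spin":0},{"jaw":0,"delta_pos":[-1,0,0],"spin":0},{"jaw":0,"delta_pos":[0,2,0],"spin":0},{"jaw":0,"delta_pos":[0,3,0],"spin":0},{"jaw":0,"delta_pos":[0,3,0],"spin":0},{"jaw":0,"delta_pos":[0,3,0],"spin":0},{"jaw":0,"delta_pos":[0,3,0],"spin":0},{"jaw":0,"delta_pos":[0,2,0],"spin":0},{"jaw":0,"delta_pos":[0,0,0],"spin":0},{"jaw":0,"delta_pos":[0,0,0],"spin":0}]'
python3 - <<'E'
from cell import camera
import cv2,numpy as np
I={n:camera(n) for n in("scene","side")}
a=[cv2.resize(I[n][0][r[1]:r[1]+120,r[0]:r[0]+130],None,fx=3,fy=3,interpolation=cv2.INTER_CUBIC) for n,r in(("scene",(240,160)),("side",(205,130)))]
cv2.imwrite("pics/c3.png",np.hstack(a)[:,:,::-1])
from h import *
for n in I:
    z=dict(np.load(n+".npz"));z["d"]=I[n][1];np.savez(n+"2.npz",**z);P,_=cloud(n+"2")
    e=P-[.582,-.037,.115];q=(np.hypot(e[...,0],e[...,1])<.04)&(abs(e[...,2])<.014);print(n,q.sum(),P[q].mean(0).round(4))
E
```

```text
t: 9.95
eef_pos: [0.5084, 0.132, 0.2257]
eef_rot: [[0.002, -0.401, 0.916], [-0.001, 0.916, 0.401], [-1.0, -0.002, 0.001]]
contact_force: [-0.1, 0.2, 0.2]
opening: 0.0003
scene 114 [ 0.5839 -0.0378  0.1173]
side 72 [ 0.5791 -0.0382  0.1156]
```

View pics/c3.png

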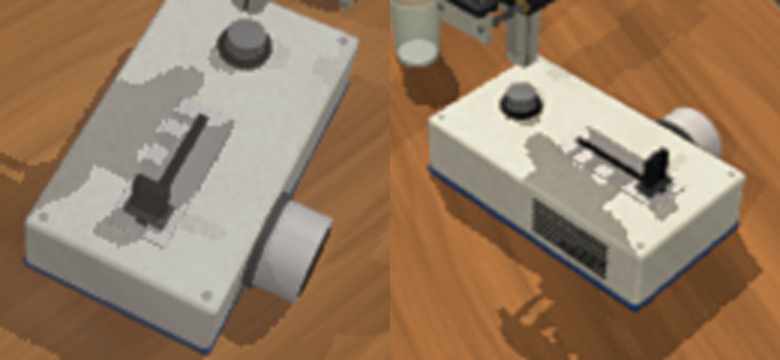

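The handle stands at the open end, measured at (0.5815, -0.038) against an expected (0.582, -0.037). Next comes the full press, with one light check on the way down.

```bash
python3 -m pendant '[{"jaw":0,"delta_pos":[1,0,0],"spin":0},{"jaw":0,"delta_pos":[1.6,0,0],"spin":0},{"jaw":0,"delta_pos":[1,0,0],"spin":0},{"jaw":0,"delta_pos":[0.2,0,0],"spin":0},{"jaw":0,"delta_pos":[0.2,0,0],"spin":0},{"jaw":0,"delta_pos":[0.2,0,0],"spin":0},{"jaw":0,"delta_pos":[0,0,0],"spin":0}]'|grep -E 'pos|force'
python3 -m pendant '[{"jaw":0,"delta_pos":[0,0,0],"spin":0}]'|grep -E 'pos|force'
python3 -m pendant '[{"jaw":0,"delta_pos":[0.2,0,0],"spin":0},{"jaw":0,"delta_pos":[0.2,0,0],"spin":0},{"jaw":0,"delta_pos":[0.2,0,0],"spin":0},{"jaw":0,"delta_pos":[0.2,0,0],"spin":0},{"jaw":0,"delta_pos":[0.2,0,0],"spin":0}]'|grep -E 'pos|force'
python3 -m pendant '[{"jaw":0,"delta_pos":[0.1,0,0],"spin":0},{"jaw":0,"delta_pos":[0,0,0],"spin":0}]'|grep -E 'pos|force'
```

```text
eef_pos: [0.5073, 0.1323, 0.1834]
contact_force: [-1.4, -2.6, 3.2]
eef_pos: [0.5076, 0.1327, 0.1836]
contact_force: [-3.3, -1.0, 3.4]
eef_pos: [0.5077, 0.1328, 0.1739]
contact_force: [-2.9, -2.6, 7.9]
eef_pos: [0.5077, 0.1328, 0.1728]
contact_force: [-3.2, -2.6, 7.2]
```

```bash
for i in 1 2; do python3 -m pendant '[{"jaw":0,"delta_pos":[0.1,0,0],"spin":0},{"jaw":0,"delta_pos":[0,0,0],"spin":0}]'|grep -E 'pos|force';done
```

```text
eef_pos: [0.5077, 0.1328, 0.1721]
contact_force: [-4.5, -3.9, 8.9]
eef_pos: [0.5078, 0.1328, 0.1714]
contact_force: [-3.9, -2.7, 11.1]
```

The end stop is felt at about 14.6 mm and 11 N. I'll release and test lightly.

```bash
python3 -m pendant '[{"jaw":0,"delta_pos":[-0.3,0,0],"spin":0},{"jaw":0,"delta_pos":[-0.4,0,0],"spin":0},{"jaw":0,"delta_pos":[-0.6,0,0],"spin":0},{"jaw":0,"delta_pos":[-0.8,0,0],"spin":0},{"jaw":0,"delta_pos":[0,0,0],"spin":0},{"jaw":0,"delta_pos":[0,0,0],"spin":0},{"jaw":0,"delta_pos":[0,0,0],"spin":0}]'|grep -E 'pos|force'
python3 -m pendant '[{"jaw":0,"delta_pos":[0.2,0,0],"spin":0},{"jaw":0,"delta_pos":[0.2,0,0],"spin":0},{"jaw":0,"delta_pos":[0.2,0,0],"spin":0},{"jaw":0,"delta_pos":[0.2,0,0],"spin":0},{"jaw":0,"delta_pos":[0,0,0],"spin":0}]'|grep -E 'pos|force'
for i in 1 2 3; do python3 -m pendant '[{"jaw":0,"delta_pos":[0.1,0,0],"spin":0},{"jaw":0,"delta_pos":[0,0,0],"spin":0}]'|grep -E 'pos|force';done
```

```text
eef_pos: [0.5076, 0.1333, 0.191]
contact_force: [0.7, -0.2, -0.1]
eef_pos: [0.5075, 0.133, 0.1829]
contact_force: [-0.7, 0.9, 0.4]
eef_pos: [0.5075, 0.133, 0.1822]
contact_force: [-0.8, -0.4, 1.1]
eef_pos: [0.5076, 0.133, 0.1812]
contact_force: [0.0, -0.2, 0.6]
eef_pos: [0.5076, 0.133, 0.1802]
contact_force: [-1.2, 0.0, 0.9]
```

The cap sinks freely about 6 mm at under 1 N, so the switch is locked on. I'll retract and take a last look.

```bash
python3 -m pendant '[{"jaw":0,"delta_pos":[-0.5,0,0],"spin":0},{"jaw":0,"delta_pos":[-1.5,0,0],"spin":0},{"jaw":0,"delta_pos":[-3,0,0],"spin":0},{"jaw":0,"delta_pos":[-3,0,0],"spin":0},{"jaw":0,"delta_pos":[-2,0,0],"spin":0},{"jaw":0,"delta_pos":[0,0,0],"spin":0},{"jaw":0,"delta_pos":[0,0,0],"spin":0},{"jaw":0,"delta_pos":[0,0,0],"spin":0}]'
python3 - <<'E'
from cell import camera
import cv2
cv2.imwrite("pics/end.png",camera("scene")[0][:,:,::-1])
E
```

```text
t: 14.55
eef_pos: [0.5069, 0.1329, 0.279]
eef_rot: [[-0.003, -0.401, 0.916], [-0.001, 0.916, 0.401], [-1.0, 0.0, -0.003]]
contact_force: [-0.7, -0.2, -0.5]
opening: 0.0005
```

View pics/end.png

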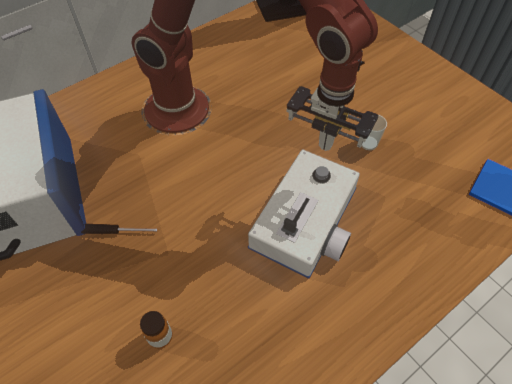

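The final view shows the handle at the open end (290,226), the arm clear of everything, and the beaker, jar and screwdriver where they were.

```bash
python3 -c "from cell import ctrl;print(ctrl.close_job())"
```

```text
the job is handed in; nothing more can be done
None
```

The blower is on, the damper is fully open, and I handed the job in at about 14.6 s.

- **Off check:** a light press met about 3.7 N within 1 mm of contact, so the blower was off. It read the same (about 3.4 N) just before I switched it on. Both light presses read slightly over your suggested 2.5 to 3 N, but stopped at about 3 mm, far short of the 13 mm click.
- **Damper:** it started roughly a third open. I pushed the handle with the shut fingers to its hard stop, where it stopped moving as the force rose to about 11 N. Seen from above afterwards, the handle was within about 1 mm of the expected open position.
- **Switching on:** one full press went about 14.6 mm down, to the rubber stop, at 11 N downwards (about 12 N in all). After letting go, a light press sank about 6 mm at 1 N or less, so the switch is locked on. I did not press on to the locked plunger at 8 mm.

The last picture shows the arm clear of everything and the beaker, jar and screwdriver where they started. None of the checks failed or disagreed. The force readings wander by about 1 N, which does not affect telling on from off.

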